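# Fetch the thin strip from the keeper rack

## Robot

A 6-joint arm with a two-finger parallel gripper is mounted at the origin on the work surface; the furniture and walls round the work are solid. World frame = base frame: x ahead of the robot, y to its left, z up, the work surface at z = 0. Lengths are in m, angles in rad, forces in N, time in s.
With the tool pointing down it reaches from about 0.4 to 0.925 m from the base axis. Payload 12.5 kg.
Tool frame: the origin (TCP) lies at the very end of the fingers, on their centre line; the grasp point (between the pads) lies ctrl.tcp_to_grasp behind it (ctrl.tcp_to_grasp is the distance from the TCP to the grasp point, in m); z points along the fingers, y is the line along which they close (so a half turn about z gives the same grasp; the last joint's range is limited). The gripper opens to 95 mm and grips with 3 to 60 N. Pads are 20 mm wide; open, the fingers measure 119 mm over their backs; the gripper's body (75 mm by 180 mm) begins 59 mm behind the grasp point.
Start: joints at [1.171, 0.491, 1.559, -0, 1.092, -0.106], TCP at [0.181, 0.598, 0.215] pointing down, gripper open.
Joint ranges: [-3.1, 3.1], [-0.84, 2.19], [0.05, 2.79], [-1.13, 4.28], [0.06, 2.93], [-2.69, 2.69]. Speed limits (rad/s): [2.22, 2.22, 2.79, 3.14, 3.14, 3.14].

## Interface

Orientations are given as a unit quaternion [w, x, y, z].
In Python, from workcell import ctrl gives the robot as it stands.
- The arm moves only by the shell command python3 -m pendant 'ROWS' [FORCE]. ROWS is JSON, a list that holds one entry, the list of rows, each a list of 7 numbers: the shift along the tool's x, y, z in m, then the turn, a rotation vector about the tool's x, y, z in degrees, then the opening, from 0 (shut) to 1 (fully open). In form: [[[dx, dy, dz, ax, ay, az, fingers], ...]]. A call has exactly 8 rows; each row is the pose to reach, as a shift and turn from the pose commanded when the call began, along the tool's axes at that moment; what a row does not reach only later rows make up. A row lasts 1/8 s, in which the tool goes at most 62.5 mm and 10.7 degrees, less where a joint would pass 70% of its speed; a pose out of reach is approached as far as the arm can. A call with a gripper value outside its range is refused whole. The fingers move at their own pace and stop on an object; FORCE is the grip in N (left out, the last holds). Time passes only in rows, so rows that repeat a pose let the fingers close, or fill a call up. It gives the time, the measured TCP pose, the force, the opening and the grip force at its end, in the units of the state.
- ctrl.observe(): the state, without advancing time (a new reading comes with each control period).
- ctrl.camera(name): name is "scene" or "top"; returns a dict with "img" (400x640x3 uint8, blue, green, red), "K" (3x3 intrinsics, pixels), "view" (4x4, takes a point from world to camera coordinates). Camera axes: x right, y up, looking along -z (the intrinsics and any distortion apply to the point x, -y, -z); pixel columns grow to the right and rows downward; lengths in m; the calibration is good to about 2 mm. A picture is of the moment at which its call begins. There is no depth.
- ctrl.finish_job(): hands the job in; it is judged then, once.
The state is a dict: "time_s": time; "joint_positions": joint angles; "joint_velocities": joint speeds; "tau": joint torques, N m; "tool_pos": TCP position; "tcp_rot": TCP orientation; "ft_force": force on the tool from outside, world axes, zero at the start; "ft_torque": the same for the moment, N m; "grip_width": finger opening in m; "grasp_force": force on a finger pad.
Only numpy, scipy, OpenCV 4.12 (cv2) and the standard library are available. Lean on these libraries where they do the work, as an engineer would, in place of code of your own. Each camera call takes 0.05 s, during which the arm holds its last target. There are 200 camera calls.

## Task

Get the thin wooden strip out of the tool rack and lay it centred and lengthwise on top of the pine board: first lift off the orange-handled keeper bar and clear it, the sanding block and the square wood block onto the blue mat, all three flat and side by side, then take out the strip. Afterwards put the sanding block and the square block back exactly where each stood in the rack, lay the keeper bar back in the notches of its two posts as it was.

Things in the scene. Friction and masses are not known exactly. Their poses are not given: they have to be found in the camera images.
- rack: Fixed wooden rack, 180 (x) x 268 (y) x 84 mm high; origin at centre of underside. Base board 10 mm thick. At y = +60 and -60 mm a black rubber pad 160 x 64 mm, top 18 mm above the bench. At y = +125 and -125 mm a dark post, 14 mm thick (y), with a notch 44 mm wide (x), floor 70 mm above the bench, cheeks to 84 mm, in which the keeper bar lies
- keeper_bar: Loose aluminium bar, 24 (x) x 280 (y) x 8 mm, with an orange handle block 24 (x) x 80 (y) x 26 mm on its middle (top 34 mm above the underside); origin at centre of underside, long axis y, 0.15 kg. At the start it lies in both notches along rack y, underside 70 mm above the bench, over the three wooden things; grip the handle across its 24 mm
- sanding_block: Loose brown sanding block, 62 (x) by 116 (y) by 34 mm high, about 0.1 kg; origin at the centre of its underside, long axis y. At the start it stands on one of the rubber pads, the square block on the other (either way round), its length along rack x; only about 6 mm separate it from the strip, so grip across the 62 mm with the fingertips above the strip's top.
- square_block: Loose light brown square wood block, 45 (x) by 140 (y) by 45 mm high, about 0.16 kg; origin at the centre of its underside, long axis y. At the start on the other rubber pad, its length along rack x, about 15 mm from the strip; grip it across the 45 mm with the fingertips above the strip's top.
- strip: Loose thin off-cut, 45 (x) by 220 (y) by 20 mm high, about 0.12 kg; origin at the centre of its underside, long axis y. At the start it lies on the rack's base board midway between the two blocks, its length along rack x, underside 10 mm and top 30 mm above the bench.
- mat: Fixed thin blue mat, 240 (x) by 210 (y) by 3 mm; origin at the centre of its underside. The side area: bar, sanding block and square block are all put down flat on it, their centres within its outline; ends may overhang. To the right of the rack, next to it or farther off (mat and board change places).
- board: Fixed pale pine board, 70 (x) by 300 (y) by 35 mm high; origin at the centre of its underside, long axis y, top face 35 mm above the bench. To the right of the rack, at the one of the two places where the mat is not.

How it is judged:
On the way, in this order (a step that is already met when the one before it is completed fails the run):
1. keeper bar, sanding block and square block all lie on the mat together (x of keeper_bar in the frame of mat between -0.12 and 0.12 m and y of keeper_bar in the frame of mat between -0.105 and 0.105 m and z of keeper_bar in the frame of mat between -0.005 and 0.01 m and linear speed of each of keeper_bar, sanding_block, square_block below 0.03 m/s and angle between each of keeper_bar, sanding_block, square_block's own z axis and vertical below 0.1 rad and x of sanding_block in the frame of mat between -0.12 and 0.12 m and y of sanding_block in the frame of mat between -0.105 and 0.105 m and z of sanding_block in the frame of mat between -0.005 and 0.01 m and x of square_block in the frame of mat between -0.12 and 0.12 m and y of square_block in the frame of mat between -0.105 and 0.105 m and z of square_block in the frame of mat between -0.005 and 0.01 m), for 0.2 s.
2. the strip lies lengthwise on the middle of the pine board (horizontal distance between strip and board below 0.015 m and z of strip in the frame of board between 0.03 and 0.04 m and angle between the y axis of strip and the y axis of board, either way round below 0.15 rad and angle between strip's own z axis and vertical below 0.1 rad and linear speed of strip below 0.03 m/s), for 0.2 s.
3. sanding block and square block stand back in the rack where each was (distance of each of sanding_block, square_block from where it was at the start of the episode below 0.015 m and angle between the y axis of each of sanding_block, square_block and the x axis of rack, either way round below 0.15 rad and linear speed of each of sanding_block, square_block below 0.03 m/s and angle between each of sanding_block, square_block's own z axis and vertical below 0.1 rad), for 0.2 s.
At the end, for the whole second after the job is handed in: Strip on the pine board, centred within 15 mm, lengthwise within 0.15 rad; sanding block, square block and keeper bar each within 15 mm of their place at the start, along their old direction in the rack within 0.15 rad, upright; all at rest (all of step 2 and all of step 3 and distance of keeper_bar from where it was at the start of the episode below 0.015 m and angle between the y axis of keeper_bar and the y axis of rack, either way round below 0.15 rad and angle between keeper_bar's own z axis and vertical below 0.1 rad and linear speed of keeper_bar below 0.03 m/s); the robot touches nothing.
It also fails if it takes over 150 s, if anything falls off the work surface, if the arm or the gripper's body presses on something with over 40 N, if the wrist force passes 120 N, or if a joint passes its speed limit or range.

## Working session

There is one attempt and no reset: what is moved stays moved. The work goes in short steps, Python scripts to look and compute and a shell command to move; the robot and the scene stay as the last step left them, time stands still between calls to the robot, and variables do not carry over. Pictures are saved under pics/ and viewed, at most 14 in all, crops included, and the job is handed in when it is done.

```bash
ls; mkdir -p pics
python3 - <<'E'
from workcell import ctrl
import cv2,json
print(ctrl.observe(), ctrl.tcp_to_grasp)
for n in("scene","top"):
    c=ctrl.camera(n); cv2.imwrite(f"pics/{n}0.png",c["img"]); print(c["K"],c["view"],[k for k in c])
E
```

```text
pics
{'time_s': 0.0, 'joint_positions': array([ 1.17139668e+00,  4.91582613e-01,  1.55945138e+00, -1.81912723e-06,
        1.09169824e+00, -1.05621841e-01]), 'joint_velocities': array([0.00081489, 0.00054726, 0.00061586, 0.00028325, 0.00062294,
       0.00068644]), 'tau': array([-3.21597417e-04, -6.12654161e+01, -2.58187509e+01,  6.92765415e-02,
        4.82253497e-02, -7.85105476e-05]), 'tool_pos': array([0.18087765, 0.59799926, 0.21404676]), 'tcp_rot': array([-1.41572766e-04,  1.46360815e-01,  9.89231109e-01, -5.51922975e-04]), 'ft_force': array([ 0.18741165,  0.58939132, -0.21540003]), 'ft_torque': array([ 0.04223471, -0.06170756, -0.00556449]), 'grasp_force': 0.0, 'grip_width': 0.094742418898069} 0.0188
[[413.85825146   0.         319.5912843 ]
 [  0.         413.85825146 197.16543044]
 [  0.           0.           1.        ]] [[ 5.26196720e-01 -8.50362857e-01 -1.51970621e-04 -2.61581713e-01]
 [ 5.17461255e-01  3.20058442e-01  7.93597154e-01 -2.62226198e-01]
 [-6.74796904e-01 -4.17666858e-01  6.08443534e-01 -9.16706538e-01]
 [ 0.00000000e+00  0.00000000e+00  0.00000000e+00  1.00000000e+00]] ['img', 'K', 'view']
[[488.1704228    0.         320.3805177 ]
 [  0.         488.1704228  194.61012655]
 [  0.           0.           1.        ]] [[ 6.21946133e-04 -9.99894722e-01 -1.44968636e-02 -3.76243657e-02]
 [ 9.91383518e-01 -1.28241982e-03  1.30985020e-01 -4.39502020e-01]
 [-1.30989821e-01 -1.44534172e-02  9.91278349e-01 -1.39466244e+00]
 [ 0.00000000e+00  0.00000000e+00  0.00000000e+00  1.00000000e+00]] ['img', 'K', 'view']
```

View pics/scene0.png

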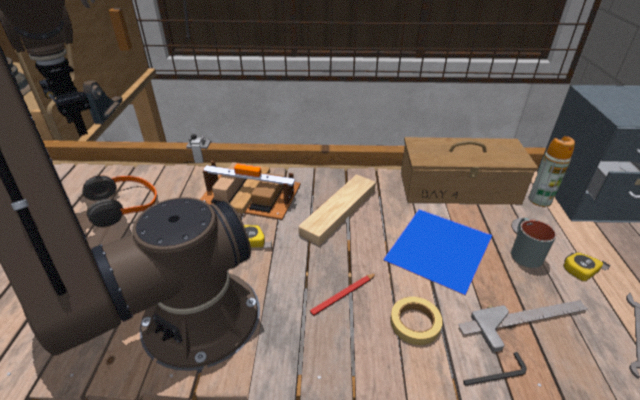

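View pics/top0.png

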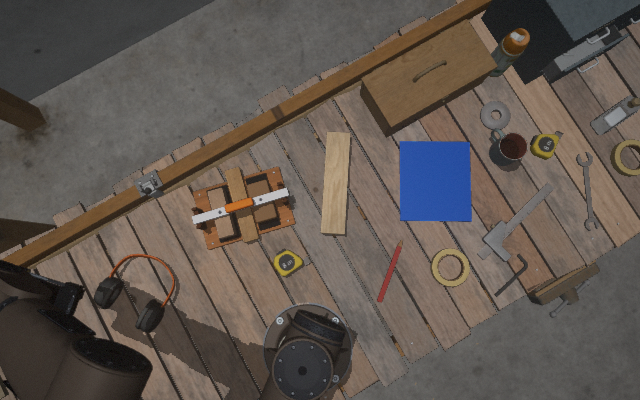

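The scene picture shows the rack at about (250,188) with the bar and orange handle, the board at (338,210) and the mat at (438,250). In the top picture, the rack is at (242,208), the board runs from (338,132) to (333,234) and the mat is at (436,181). I'll zoom in on the rack next.

```bash
cat > h.py <<'E'
import numpy as np,cv2
from workcell import ctrl
def ray(c,p):
    d=np.linalg.inv(c["K"])@[p[0],p[1],1]; R=c["view"][:3,:3];t=c["view"][:3,3]
    o=-R.T@t; d=R.T@(d*[1,-1,-1]); return o,d/np.linalg.norm(d)
def plane(c,p,z):
    o,d=ray(c,p); return o+d*(z-o[2])/d[2]
def tri(c1,p1,c2,p2):
    A=[];b=[];
    rs=[ray(c1,p1),ray(c2,p2)]
    M=[np.eye(3)-np.outer(d,d) for o,d in rs]
    X=np.linalg.solve(sum(M),sum(m@r[0] for m,r in zip(M,rs)))
    return X,np.linalg.norm(M[0]@(X-rs[0][0]))
def proj(c,X):
    q=c["view"][:3,:3]@X+c["view"][:3,3]; q=q*[1,-1,-1]; u=c["K"]@q; return u[:2]/u[2]
def crop(im,x,y,w,h,s,fn): cv2.imwrite(fn,cv2.resize(im[y:y+h,x:x+w],None,fx=s,fy=s,interpolation=cv2.INTER_CUBIC))
def mask(im,lo,hi,roi=None):
    m=cv2.inRange(cv2.cvtColor(im,cv2.COLOR_BGR2HSV),np.array(lo),np.array(hi))
    if roi:
        k=np.zeros_like(m);x,y,w,h=roi;k[y:y+h,x:x+w]=255;m&=k
    n,l,s,_=cv2.connectedComponentsWithStats(m)
    i=1+np.argmax(s[1:,4]); return (l==i).astype(np.uint8)*255
def rect(m):
    return cv2.minAreaRect(max(cv2.findContours(m,cv2.RETR_EXTERNAL,cv2.CHAIN_APPROX_NONE)[0],key=cv2.contourArea))
E
python3 - <<'E'
from h import *
t=ctrl.camera("top");s=ctrl.camera("scene")
crop(t["img"],180,155,130,100,6,"pics/rt.png");crop(s["img"],195,155,110,70,7,"pics/rs.png")
def show(n,lo,hi,rt,rs,z):
    mt=mask(t["img"],lo,hi,rt);ms=mask(s["img"],lo,hi,rs)
    r=rect(mt);b=cv2.boxPoints(r)
    print(n,r,cv2.contourArea(b)); print(np.round([plane(t,p,z) for p in b],4)); print("ctr",plane(t,r[0],z))
    bs=cv2.approxPolyDP(cv2.convexHull(max(cv2.findContours(ms,0,1)[0],key=cv2.contourArea)),3,True)[:,0]
    print("scene poly",bs.tolist(), np.round([plane(s,p,z) for p in bs.astype(float)],4).tolist())
show("mat",(105,150,80),(125,255,255),None,None,.003)
show("board",(12,60,150),(28,150,255),(315,120,45,125),(295,170,90,80),.035)
show("handle",(5,190,150),(15,255,255),(215,190,50,30),(225,160,45,20),.104)
E
```

```text
mat ((435.5, 180.5), (79.0, 71.0), 90.0) 5609.0
[[ 0.6051 -0.2766  0.003 ]
 [ 0.6044 -0.489   0.003 ]
 [ 0.3671 -0.4796  0.003 ]
 [ 0.3672 -0.2717  0.003 ]]
ctr [ 0.48470131 -0.37927148  0.003     ]
scene poly [[419, 210], [491, 235], [465, 293], [384, 259]] [[0.6008, -0.2762, 0.003], [0.6017, -0.4808, 0.003], [0.3671, -0.4783, 0.003], [0.3676, -0.2722, 0.003]]
board ((335.1754150390625, 182.2577362060547), (23.646347045898438, 100.91902160644531), 3.532294511795044) 2386.3677032683045
[[ 0.3306 -0.0376  0.035 ]
 [ 0.6276 -0.0558  0.035 ]
 [ 0.6229 -0.1254  0.035 ]
 [ 0.3264 -0.1054  0.035 ]]
ctr [ 0.47486161 -0.08091095  0.035     ]
scene poly [[375, 182], [319, 236], [299, 227], [355, 174]] [[0.6187, -0.1234, 0.035], [0.3241, -0.1053, 0.035], [0.3259, -0.0417, 0.035], [0.6249, -0.0513, 0.035]]
handle ((238.305419921875, 204.36756896972656), (7.499190330505371, 27.5705509185791), 72.89727020263672) 206.7569591626525
[[0.4014 0.2271 0.104 ]
 [0.4239 0.1546 0.104 ]
 [0.4039 0.1482 0.104 ]
 [0.3815 0.2205 0.104 ]]
ctr [0.40266567 0.18761092 0.104     ]
scene poly [[234, 167], [239, 164], [260, 169], [257, 172]] [[0.3804, 0.2201, 0.104], [0.4004, 0.2183, 0.104], [0.4119, 0.1494, 0.104], [0.3952, 0.147, 0.104]]
```

View pics/rt.png

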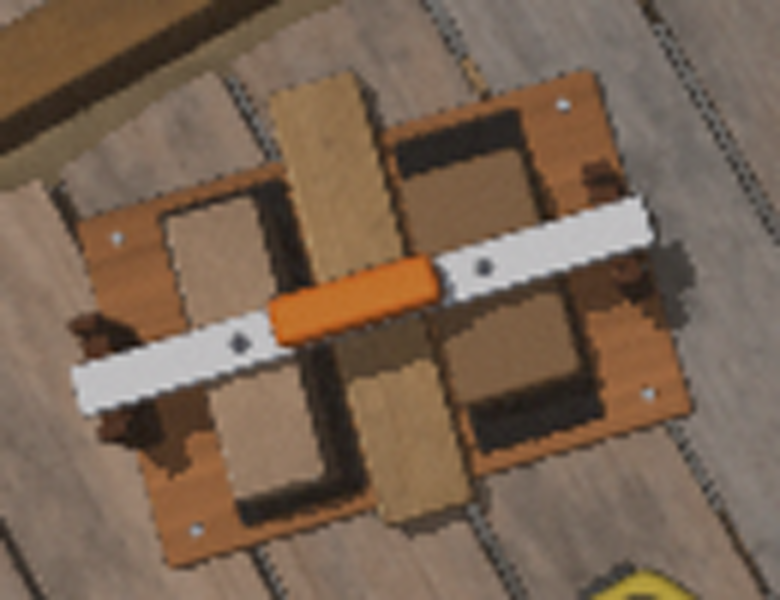

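View pics/rs.png

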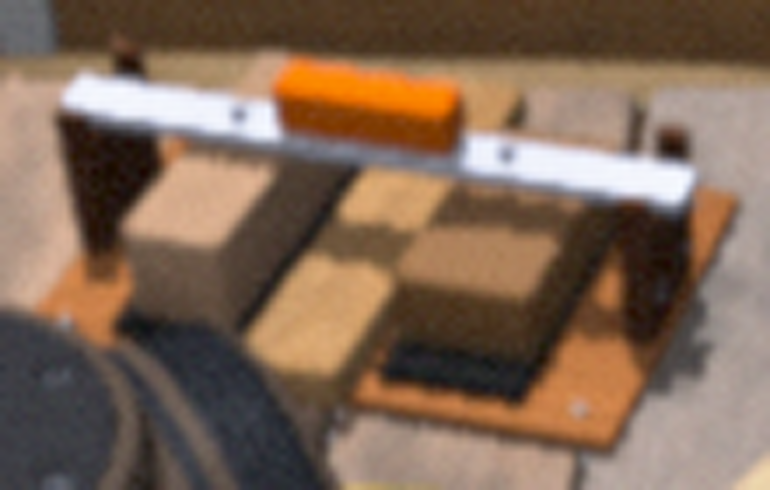

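The top view shows the square block (tall) in the left (+y) pad and the sanding block in the right pad. The bar runs from crop pixels (80,390) to (645,218) and the strip from (310,85) to (428,512). The scene crop shows the same order. Next I'll triangulate the corners from both views.

```bash
cat > m.py <<'E'
from h import *
t=ctrl.camera("top");s=ctrl.camera("scene")
T=lambda x,y:((x+.5)/6-.5+180,(y+.5)/6-.5+155)
S=lambda x,y:((x+.5)/7-.5+195,(y+.5)/7-.5+155)
P={"bar L back":((75,368),(78,76),.078),"bar L front":((86,412),(62,108),.078),"bar R back":((638,198),(695,172),.078),"bar R front":((652,238),(688,192),.078),
"sand nl":((457,405),(400,272),.052),"sand nr":((583,375),(520,300),.052),"sq nl":((240,500),(120,232),.063),"sq nr":((325,478),(215,248),.063),
"strip nl":((385,525),(250,345),.03),"strip nr":((472,500),(345,365),.03),
"hand L":((272,298),(287,62),.104),"hand R":((440,300),(455,102),.104),
"sqf l":((167,222),None,.063),"sqf r":((252,198),None,.063),"sdf l":((398,180),None,.052),"sdf r":((522,150),None,.052),"stf l":((270,95),None,.03),"stf r":((352,72),None,.03),
"rack1":((80,225),None,.01),"rack2":((592,70),None,.01),"rack3":((692,408),None,.01),"rack4":((172,565),None,.01)}
Q={}
for k,(a,b,z) in P.items():
    Q[k]=plane(t,T(*a),z)
    if b: X,e=tri(t,T(*a),s,S(*b)); print(k,"tri",X.round(4),"gap",round(e*1e3,1),"plane",Q[k].round(4),"scene plane",plane(s,S(*b),z).round(4))
for n,ks in dict(bar=["bar L back","bar L front","bar R back","bar R front"],sq=["sq nl","sq nr","sqf l","sqf r"],sand=["sand nl","sand nr","sdf l","sdf r"],strip=["strip nl","strip nr","stf l","stf r"],rack=["rack1","rack2","rack3","rack4"]).items():
    r=cv2.minAreaRect(np.array([Q[k][:2] for k in ks],np.float32)*1000); print(n,r)
print([plane(t,p,.01).round(3).tolist() for p in [(450,247),(390,133),(510,165)]])
E
python3 m.py
```

```text
bar L back tri [0.3708 0.3237 0.0793] gap 3.1 plane [0.3731 0.3218 0.078 ] scene plane [0.3704 0.328  0.078 ]
bar L front tri [0.3516 0.3176 0.0757] gap 1.5 plane [0.3525 0.3159 0.078 ] scene plane [0.3485 0.3161 0.078 ]
bar R back tri [0.4528 0.0594 0.0771] gap 0.7 plane [0.4531 0.0588 0.078 ] scene plane [0.4513 0.0593 0.078 ]
bar R front tri [0.434  0.0513 0.0813] gap 0.5 plane [0.4341 0.052  0.078 ] scene plane [0.438  0.0536 0.078 ]
sand nl tri [0.3586 0.1451 0.0515] gap 1.5 plane [0.3576 0.1462 0.052 ] scene plane [0.359  0.1435 0.052 ]
sand nr tri [0.3705 0.088  0.0526] gap 2.1 plane [0.3719 0.0864 0.052 ] scene plane [0.3698 0.0902 0.052 ]
sq nl tri [0.3108 0.2476 0.0623] gap 2.0 plane [0.3121 0.2459 0.063 ] scene plane [0.309  0.2485 0.063 ]
sq nr tri [0.3217 0.2069 0.063 ] gap 1.1 plane [0.3224 0.2061 0.063 ] scene plane [0.3211 0.2078 0.063 ]
strip nl tri [0.3028 0.1803 0.0362] gap 2.2 plane [0.3016 0.183  0.03  ] scene plane [0.3096 0.1845 0.03  ]
strip nr tri [0.3143 0.1395 0.0353] gap 1.5 plane [0.3135 0.1414 0.03  ] scene plane [0.3199 0.143  0.03  ]
hand L tri [0.4009 0.2275 0.1027] gap 3.4 plane [0.403  0.2247 0.104 ] scene plane [0.3974 0.2289 0.104 ]
hand R tri [0.4024 0.1449 0.1103] gap 1.7 plane [0.402  0.1472 0.104 ] scene plane [0.4106 0.15   0.104 ]
bar ((403.5237121582031, 187.12973022460938), (21.432863235473633, 276.2299499511719), 17.190885543823242)
sq ((383.265869140625, 245.29014587402344), (138.48904418945312, 41.884437561035156), 15.953298568725586)
sand ((418.84912109375, 131.4351043701172), (114.79386138916016, 61.42066955566406), 15.66305160522461)
strip ((412.4887390136719, 192.66323852539062), (218.65414428710938, 43.353965759277344), 16.194747924804688)
rack ((404.98748779296875, 189.0882568359375), (175.68264770507812, 264.2243347167969), 16.867504119873047)
[[0.288, -0.414, 0.01], [0.628, -0.246, 0.01], [0.53, -0.599, 0.01]]
```

```bash
cat > go.py <<'E'
import sys,numpy as np
from scipy.spatial.transform import Rotation as R
from workcell import ctrl
# usage: go.py x y z yawY [x y z yawY ...] : all shifts relative to present pose
o=ctrl.observe(); q=o["tcp_rot"]; r=R.from_quat(q,scalar_first=True)
print("now",round(float(o["time_s"]),2),o["tool_pos"].round(4),"yawY",np.degrees(np.arctan2(*r.as_matrix()[[1,0],1])).round(1),"w",o["grip_width"].round(4),"gf",round(float(o["grasp_force"]),1))
a=np.array(sys.argv[1:],float).reshape(-1,4)
for x,y,z,w in a:
    c,s=np.cos(np.radians(w)),np.sin(np.radians(w))
    G=R.from_matrix(np.array([[s,c,0],[-c,s,0],[0,0,-1]]))
    print((r.inv().apply(np.array([x,y,z])-o["tool_pos"])*1).round(4),(r.inv()*G).as_rotvec(degrees=True).round(1))
E
sed -i 's/\[\[s,c,0\],\[-c,s,0\],\[0,0,-1\]\]/[[-s*-1,c,0],[-c,s,0],[0,0,-1]]/' go.py
python3 go.py .4025 .1875 .14 17 .4025 .1875 .073 17
```

```text
Traceback (most recent call last):
  File "go.py", line 6, in <module>
    print("now",round(float(o["time_s"]),2),o["tool_pos"].round(4),"yawY",np.degrees(np.arctan2(*r.as_matrix()[[1,0],1])).round(1),"w",o["grip_width"].round(4),"gf",round(float(o["grasp_force"]),1))
                                                                                                                                       ^^^^^^^^^^^^^^^^^^^^^
AttributeError: 'float' object has no attribute 'round'
```

```bash
sed -i 's/np.array(\[\[.*\]\])/np.array([[-s,c,0],[c,s,0],[0,0,-1]])/; s/o\["grip_width"\].round(4)/round(float(o["grip_width"]),4)/' go.py
python3 go.py .4025 .1875 .14 17 .4025 .1875 .073 17
```

```text
now 0.3 [0.181  0.5982 0.2144] yawY 73.2 w 0.0952 gf 0.0
[-0.331  -0.3289  0.0745] [-0.   0.  56.2]
[-0.331  -0.3289  0.1415] [-0.   0.  56.2]
```

```bash
python3 -m pendant '[[[-0.331,-0.329,0.074,0,0,56.2,1],[-0.331,-0.329,0.074,0,0,56.2,1],[-0.331,-0.329,0.074,0,0,56.2,1],[-0.331,-0.329,0.074,0,0,56.2,1],[-0.331,-0.329,0.074,0,0,56.2,1],[-0.331,-0.329,0.074,0,0,56.2,1],[-0.331,-0.329,0.074,0,0,56.2,0.6],[-0.331,-0.329,0.074,0,0,56.2,0.6]]]'
python3 go.py .4025 .1875 .073 17
python3 - <<'E'
from h import *
t=ctrl.camera("top");crop(t["img"],160,130,160,120,5,"pics/a.png")
E
```

```text
time_s: 1.3
tool_pos: [0.4034, 0.1852, 0.1404]
tcp_rot: [0.0, 0.596, 0.803, 0.0]
ft_force: [0.4, 1.0, -0.6]
grip_width: 0.0803
grasp_force: 0.0
now 1.3 [0.4034 0.1852 0.1404] yawY 16.9 w 0.0803 gf 0.0
[ 0.0024 -0.0002  0.0674] [ 0.   0.  -0.1]
```

View pics/a.png

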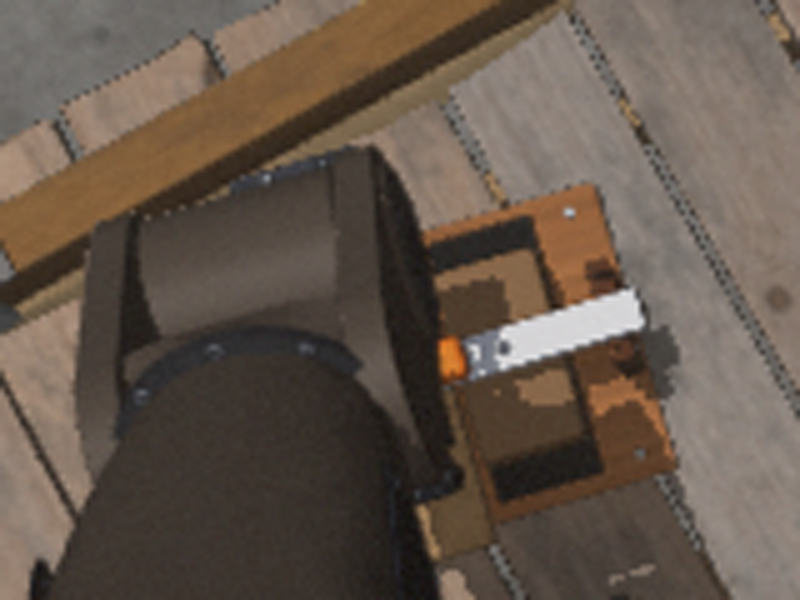

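```bash
python3 -m pendant '[[[0,0,0.03,0,0,0,0.6],[0,0,0.05,0,0,0,0.6],[0,0,0.067,0,0,0,0.6],[0,0,0.067,0,0,0,0.6],[0,0,0.067,0,0,0,0.6],[0,0,0.067,0,0,0,0.6],[0,0,0.067,0,0,0,0.6],[0,0,0.067,0,0,0,0.6]]]'
python3 go.py .4025 .1875 .073 17
```

```text
time_s: 2.35
tool_pos: [0.4026, 0.1875, 0.0739]
tcp_rot: [0.0, 0.595, 0.804, 0.0]
ft_force: [-0.1, 0.2, 0.7]
grip_width: 0.0571
grasp_force: 0.0
now 2.35 [0.4026 0.1875 0.0739] yawY 17.0 w 0.0571 gf 0.0
[ 0.     -0.0001  0.0009] [ 0. -0. -0.]
```

```bash
python3 -m pendant '[[[0,0,0,0,0,0,0.1],[0,0,0,0,0,0,0.1],[0,0,0,0,0,0,0.1],[0,0,0,0,0,0,0.1],[0,0,0,0,0,0,0.1],[0,0,-0.01,0,0,0,0.1],[0,0,-0.03,0,0,0,0.1],[0,0,-0.06,0,0,0,0.1]]]' 30
python3 go.py .4026 .1875 .16 17 .46 -.455 .16 -90
```

```text
time_s: 3.35
tool_pos: [0.4022, 0.1874, 0.1344]
tcp_rot: [-0.0, 0.595, 0.804, -0.0]
ft_force: [0.1, 0.5, -1.4]
grip_width: 0.0241
grasp_force: 30.0
now 3.35 [0.4022 0.1874 0.1344] yawY 17.0 w 0.0241 gf 30.0
[-0.      0.0004 -0.0256] [-0.1 -0.  -0. ]
[-0.6313 -0.1321 -0.0255] [-1.00e-01  1.00e-01  1.07e+02]
```

```bash
python3 -m pendant '[[[0,0,-0.05,0,0,0,0.1],[-0.40,-0.084,-0.066,0,0,66,0.1],[-0.40,-0.084,-0.066,0,0,66,0.1],[-0.40,-0.084,-0.066,0,0,66,0.1],[-0.40,-0.084,-0.066,0,0,66,0.1],[-0.40,-0.084,-0.066,0,0,66,0.1],[-0.40,-0.084,-0.066,0,0,66,0.1],[-0.40,-0.084,-0.066,0,0,66,0.1]]]'
python3 go.py .46 -.455 .1 -90
```

```text
time_s: 4.35
tool_pos: [0.4386, -0.2224, 0.2003]
tcp_rot: [0.0, 0.938, 0.347, 0.0]
ft_force: [-0.2, -0.3, -1.5]
grip_width: 0.0238
grasp_force: 30.0
now 4.35 [ 0.4386 -0.2224  0.2003] yawY -49.3 w 0.0238 gf 30.0
[-0.1354  0.1903  0.1004] [ 0.  -0.  40.7]
```

```bash
python3 -m pendant '[[[-0.135,0.19,0.06,0,0,40.7,0.1],[-0.135,0.19,0.1,0,0,40.7,0.1],[-0.135,0.19,0.1,0,0,40.7,0.1],[-0.135,0.19,0.1,0,0,40.7,0.1],[-0.135,0.19,0.14,0,0,40.7,0.1],[-0.135,0.19,0.165,0,0,40.7,0.1],[-0.135,0.19,0.165,0,0,40.7,0.1],[-0.135,0.19,0.165,0,0,40.7,0.1]]]'
python3 go.py .46 -.455 .0075 -90
```

```text
time_s: 5.35
tool_pos: [0.462, -0.4519, 0.036]
tcp_rot: [0.001, 1.0, 0.002, 0.0]
ft_force: [-0.4, -0.0, -1.4]
grip_width: 0.0243
grasp_force: 30.0
now 5.35 [ 0.462  -0.4519  0.036 ] yawY -89.7 w 0.0243 gf 30.0
[-0.002   0.0031  0.0285] [ 0.1 -0.1  0.3]
```

```bash
python3 -m pendant '[[[0,0,0.01,0,0,0,0.1],[0,0,0.02,0,0,0,0.1],[0,0,0.025,0,0,0,0.1],[0,0,0.027,0,0,0,0.1],[0,0,0.028,0,0,0,0.1],[0,0,0.028,0,0,0,0.1],[0,0,0.028,0,0,0,0.1],[0,0,0.028,0,0,0,0.1]]]'
```

```text
time_s: 6.35
tool_pos: [0.4616, -0.4516, 0.0067]
tcp_rot: [0.0, 1.0, 0.002, 0.0]
ft_force: [-0.1, -0.5, -0.6]
grip_width: 0.0235
grasp_force: 30.0
```

```bash
python3 -m pendant '[[[0,0,0,0,0,0,0.6],[0,0,0,0,0,0,0.6],[0,0,0,0,0,0,0.6],[0,0,-0.03,0,0,0,0.6],[0,0,-0.09,0,0,0,0.75],[0,0,-0.15,0,0,0,0.75],[0,0,-0.16,0,0,0,0.75],[0,0,-0.16,0,0,0,0.75]]]'
python3 - <<'E'
from h import *
t=ctrl.camera("top");cv2.imwrite("pics/b.png",t["img"][100:300,160:560]);
E
python3 go.py .418 .131 .16 -73 .382 .2455 .16 -73
```

```text
time_s: 7.35
tool_pos: [0.4615, -0.4516, 0.1668]
tcp_rot: [0.0, 1.0, 0.002, 0.0]
ft_force: [-0.1, 0.5, -0.9]
grip_width: 0.0713
grasp_force: 0.0
now 7.4 [ 0.4612 -0.4512  0.1656] yawY -89.7 w 0.0708 gf 0.0
[-0.0405 -0.5824  0.0063] [ -0.1   0.  -16.7]
[-0.076  -0.6971  0.0064] [ -0.1   0.  -16.7]
```

View pics/b.png

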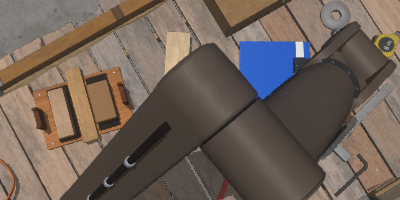

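The picture shows the bar lying on the mat near its right edge, with the blocks and strip undisturbed in the rack. The square block is next.

```bash
python3 -m pendant '[[[-0.05,-0.44,0,0,0,-16.7,0.75],[-0.05,-0.44,0,0,0,-16.7,0.75],[-0.05,-0.44,0,0,0,-16.7,0.75],[-0.05,-0.44,0,0,0,-16.7,0.75],[-0.05,-0.44,0,0,0,-16.7,0.75],[-0.05,-0.44,0,0,0,-16.7,0.75],[-0.05,-0.44,0,0,0,-16.7,0.75],[-0.05,-0.44,0,0,0,-16.7,0.75]]]'
python3 go.py .382 .2455 .1 -73 .382 .2455 .036 -73
python3 - <<'E'
from h import *
t=ctrl.camera("top");crop(t["img"],180,155,130,100,6,"pics/c.png")
E
```

```text
time_s: 8.4
tool_pos: [0.4079, -0.0087, 0.1654]
tcp_rot: [-0.001, 0.989, 0.15, -0.002]
ft_force: [0.3, 0.4, -0.8]
grip_width: 0.0713
grasp_force: 0.0
now 8.4 [ 0.4079 -0.0087  0.1654] yawY -72.8 w 0.0713 gf 0.0
[ 0.0508 -0.2503  0.0657] [-0.1  0.2  0.2]
[ 0.0509 -0.2502  0.1297] [-0.1  0.2  0.2]
```

View pics/c.png

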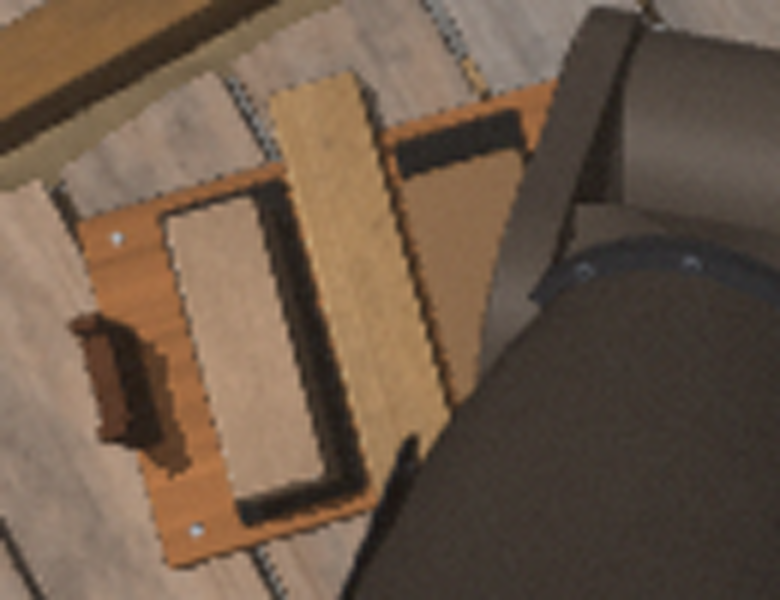

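The square block, strip and left post are in clear view, and the square's corners at (167,222), (252,198), (325,478) and (240,500) haven't moved.

```bash
python3 -m pendant '[[[0.051,-0.25,0,0,0,0,0.75],[0.051,-0.25,0,0,0,0,0.75],[0.051,-0.25,0,0,0,0,0.75],[0.051,-0.25,0.03,0,0,0,0.75],[0.051,-0.25,0.066,0,0,0,0.75],[0.051,-0.25,0.066,0,0,0,0.75],[0.051,-0.25,0.066,0,0,0,0.75],[0.051,-0.25,0.066,0,0,0,0.75]]]'
python3 go.py .382 .2455 .036 -73
```

```text
time_s: 9.45
tool_pos: [0.3863, 0.2414, 0.1018]
tcp_rot: [-0.0, 0.989, 0.147, 0.001]
ft_force: [-0.4, 0.6, -0.4]
grip_width: 0.071
grasp_force: 0.0
now 9.45 [0.3863 0.2414 0.1018] yawY -73.1 w 0.071 gf 0.0
[-0.003  -0.0051  0.0658] [-0.  -0.1 -0.1]
```

```bash
python3 -m pendant '[[[-0.003,-0.005,0,0,0,0,0.75],[-0.003,-0.005,0.02,0,0,0,0.75],[-0.003,-0.005,0.04,0,0,0,0.75],[-0.003,-0.005,0.06,0,0,0,0.75],[-0.003,-0.005,0.066,0,0,0,0.75],[-0.003,-0.005,0.066,0,0,0,0.75],[-0.003,-0.005,0.066,0,0,0,0.75],[-0.003,-0.005,0.066,0,0,0,0.75]]]'
python3 go.py .382 .2455 .036 -73
```

```text
time_s: 10.45
tool_pos: [0.3812, 0.2462, 0.0352]
tcp_rot: [-0.0, 0.989, 0.148, 0.001]
ft_force: [1.3, 0.1, -0.9]
grip_width: 0.0713
grasp_force: 0.0
now 10.45 [0.3812 0.2462 0.0352] yawY -73.0 w 0.0713 gf 0.0
[ 0.0005  0.0009 -0.0008] [-0.  -0.1 -0. ]
```

```bash
python3 -m pendant '[[[0,0,0,0,0,0,0.3],[0,0,0,0,0,0,0.3],[0,0,0,0,0,0,0.3],[0,0,0,0,0,0,0.3],[0,0,-0.005,0,0,0,0.3],[0,0,-0.03,0,0,0,0.3],[0,0,-0.07,0,0,0,0.3],[0,0,-0.1,0,0,0,0.3]]]' 35
python3 go.py .44 -.1 .16 -85 .46 -.385 .1 -90
```

```text
time_s: 11.45
tool_pos: [0.3809, 0.2461, 0.1362]
tcp_rot: [-0.0, 0.989, 0.147, 0.0]
ft_force: [0.5, -0.1, -1.6]
grip_width: 0.0449
grasp_force: 34.9
now 11.45 [0.3809 0.2461 0.1362] yawY -73.0 w 0.0449 gf 34.9
[-0.0444  0.3482 -0.0239] [-0. -0. 12.]
[-0.1085  0.6267  0.0361] [-0. -0. 17.]
```

```bash
python3 -m pendant '[[[-0.075,0.42,-0.03,0,0,17,0.3],[-0.075,0.42,-0.03,0,0,17,0.3],[-0.075,0.42,-0.03,0,0,17,0.3],[-0.075,0.42,-0.03,0,0,17,0.3],[-0.075,0.42,-0.03,0,0,17,0.3],[-0.075,0.42,-0.03,0,0,17,0.3],[-0.075,0.42,-0.03,0,0,17,0.3],[-0.075,0.42,-0.03,0,0,17,0.3]]]'
python3 go.py .46 -.385 .04 -90
```

```text
time_s: 12.45
tool_pos: [0.432, -0.1806, 0.1648]
tcp_rot: [0.0, 1.0, -0.002, 0.0]
ft_force: [1.1, 0.7, -1.4]
grip_width: 0.0449
grasp_force: 34.9
now 12.45 [ 0.432  -0.1806  0.1648] yawY -90.3 w 0.0449 gf 34.9
[0.0289 0.2042 0.125 ] [ 0.  -0.  -0.3]
```

```bash
python3 -m pendant '[[[0.029,0.204,0.02,0,0,0,0.3],[0.029,0.204,0.05,0,0,0,0.3],[0.029,0.204,0.07,0,0,0,0.3],[0.029,0.204,0.09,0,0,0,0.3],[0.029,0.204,0.12,0,0,0,0.3],[0.029,0.204,0.135,0,0,0,0.3],[0.029,0.204,0.14,0,0,0,0.3],[0.029,0.204,0.14,0,0,0,0.3]]]'
python3 go.py .46 -.385 .021 -90
```

```text
time_s: 13.45
tool_pos: [0.4612, -0.3812, 0.0254]
tcp_rot: [0.0, 1.0, 0.0, 0.0]
ft_force: [0.1, 0.6, -2.1]
grip_width: 0.0447
grasp_force: 34.9
now 13.45 [ 0.4612 -0.3812  0.0254] yawY -90.0 w 0.0447 gf 34.9
[-0.0012  0.0038  0.0044] [ 0. -0.  0.]
```

```bash
python3 -m pendant '[[[0,0.002,0.003,0,0,0,0.3],[0,0.002,0.0045,0,0,0,0.3],[0,0.002,0.0055,0,0,0,0.3],[0,0.002,0.0055,0,0,0,0.3],[0,0.002,0.0055,0,0,0,0.3],[0,0.002,0.0055,0,0,0,0.3],[0,0.002,0.0055,0,0,0,0.3],[0,0.002,0.0055,0,0,0,0.3]]]'
```

```text
time_s: 14.45
tool_pos: [0.4608, -0.3836, 0.0197]
tcp_rot: [0.0, 1.0, -0.0, 0.0]
ft_force: [-1.3, 0.3, 6.5]
grip_width: 0.0447
grasp_force: 34.9
```

Contact (6.5 N), so I'll release and go for the sanding block.

```bash
python3 -m pendant '[[[0,0,0,0,0,0,0.62],[0,0,0,0,0,0,0.62],[0,0,0,0,0,0,0.62],[0,0,-0.03,0,0,0,0.62],[0,0,-0.08,0,0,0,0.82],[0,0,-0.12,0,0,0,0.82],[0,0,-0.14,0,0,0,0.82],[0,0,-0.14,0,0,0,0.82]]]'
python3 go.py .418 .131 .16 -73
```

```text
time_s: 15.45
tool_pos: [0.4611, -0.3839, 0.1603]
tcp_rot: [0.001, 1.0, -0.0, 0.001]
ft_force: [-0.3, -1.0, -0.9]
grip_width: 0.0782
grasp_force: 0.0
now 15.45 [ 0.4611 -0.3839  0.1603] yawY -90.0 w 0.0782 gf 0.0
[-0.0433 -0.5149 -0.0007] [  0.1  -0.1 -17. ]
```

```bash
python3 -m pendant '[[[-0.035,-0.40,0,0,0,-17,0.82],[-0.035,-0.40,0,0,0,-17,0.82],[-0.035,-0.40,0,0,0,-17,0.82],[-0.035,-0.40,0,0,0,-17,0.82],[-0.035,-0.40,0,0,0,-17,0.82],[-0.035,-0.40,0,0,0,-17,0.82],[-0.035,-0.40,0,0,0,-17,0.82],[-0.035,-0.40,0,0,0,-17,0.82]]]'
python3 go.py .418 .131 .1 -73
python3 - <<'E'
from h import *
t=ctrl.camera("top");crop(t["img"],180,155,130,100,6,"pics/d.png")
E
```

```text
time_s: 16.45
tool_pos: [0.4253, 0.0178, 0.1583]
tcp_rot: [-0.0, 0.989, 0.149, -0.001]
ft_force: [-0.0, -0.3, 0.6]
grip_width: 0.0776
grasp_force: 0.0
now 16.45 [0.4253 0.0178 0.1583] yawY -72.9 w 0.0776 gf 0.0
[ 0.0265 -0.1102  0.0583] [-0.   0.1  0.1]
```

View pics/d.png

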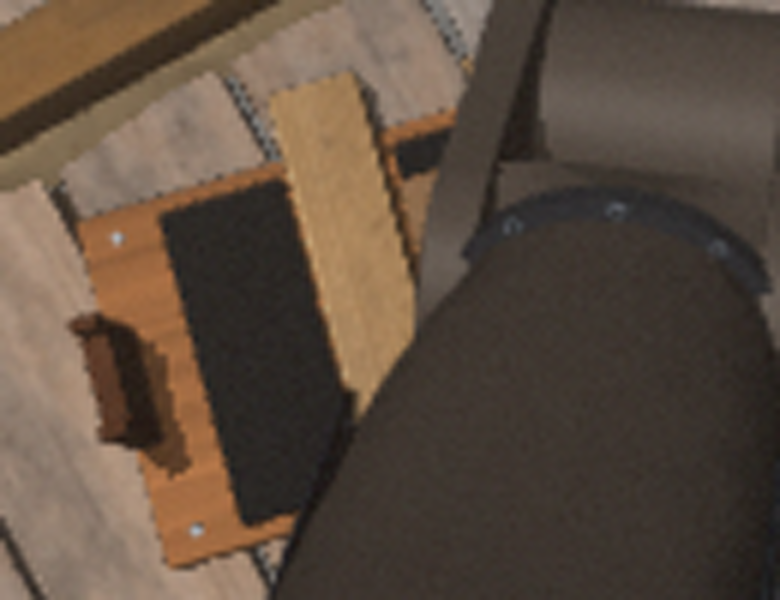

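The square's pad is empty and the strip is undisturbed at (270,95)-(352,72).

```bash
python3 -m pendant '[[[0.0265,-0.11,0,0,0,0,0.82],[0.0265,-0.11,0,0,0,0,0.82],[0.0265,-0.11,0.03,0,0,0,0.82],[0.0265,-0.11,0.058,0,0,0,0.82],[0.0265,-0.11,0.058,0,0,0,0.82],[0.0265,-0.11,0.058,0,0,0,0.82],[0.0265,-0.11,0.058,0,0,0,0.82],[0.0265,-0.11,0.058,0,0,0,0.82]]]'
python3 go.py .418 .131 .035 -73
```

```text
time_s: 17.5
tool_pos: [0.4195, 0.1293, 0.1018]
tcp_rot: [-0.0, 0.989, 0.147, 0.001]
ft_force: [0.7, 0.0, 0.6]
grip_width: 0.0778
grasp_force: 0.0
now 17.5 [0.4195 0.1293 0.1018] yawY -73.0 w 0.0778 gf 0.0
[-0.001  -0.0021  0.0668] [ 0.  -0.1 -0. ]
```

```bash
python3 -m pendant '[[[-0.001,-0.001,0.01,0,0,0,0.82],[-0.001,-0.001,0.03,0,0,0,0.82],[-0.001,-0.001,0.05,0,0,0,0.82],[-0.001,-0.001,0.062,0,0,0,0.82],[-0.001,-0.001,0.067,0,0,0,0.82],[-0.001,-0.001,0.067,0,0,0,0.82],[-0.001,-0.001,0.067,0,0,0,0.82],[-0.001,-0.001,0.067,0,0,0,0.82]]]'
python3 go.py .418 .131 .035 -73
```

```text
time_s: 18.5
tool_pos: [0.4181, 0.1302, 0.0345]
tcp_rot: [-0.0, 0.989, 0.148, 0.0]
ft_force: [-0.2, -0.6, 0.6]
grip_width: 0.0781
grasp_force: 0.0
now 18.5 [0.4181 0.1302 0.0345] yawY -73.0 w 0.0781 gf 0.0
[ 0.0001 -0.0008 -0.0005] [ 0. -0. -0.]
```

```bash
python3 -m pendant '[[[0,0,0,0,0,0,0.5],[0,0,0,0,0,0,0.5],[0,0,0,0,0,0,0.5],[0,0,0,0,0,0,0.5],[0,0,-0.005,0,0,0,0.5],[0,0,-0.03,0,0,0,0.5],[0,0,-0.07,0,0,0,0.5],[0,0,-0.11,0,0,0,0.5]]]' 35
python3 go.py .46 -.305 .16 -90
```

```text
time_s: 19.5
tool_pos: [0.4176, 0.13, 0.1454]
tcp_rot: [-0.0, 0.989, 0.148, -0.0]
ft_force: [-0.2, -0.5, -0.8]
grip_width: 0.0618
grasp_force: 35.0
now 19.5 [0.4176 0.13   0.1454] yawY -73.0 w 0.0618 gf 35.0
[-0.0864  0.4284 -0.0146] [-0.  0. 17.]
```

```bash
python3 -m pendant '[[[-0.085,0.424,-0.015,0,0,17,0.5],[-0.085,0.424,-0.015,0,0,17,0.5],[-0.085,0.424,-0.015,0,0,17,0.5],[-0.085,0.424,-0.015,0,0,17,0.5],[-0.085,0.424,-0.015,0,0,17,0.5],[-0.085,0.424,-0.015,0,0,17,0.5],[-0.085,0.424,-0.015,0,0,17,0.5],[-0.085,0.424,-0.015,0,0,17,0.5]]]'
python3 go.py .46 -.30 .024 -90
```

```text
time_s: 20.5
tool_pos: [0.4602, -0.3037, 0.1589]
tcp_rot: [0.0, 1.0, -0.002, 0.0]
ft_force: [0.4, 0.4, -0.9]
grip_width: 0.0617
grasp_force: 35.0
now 20.5 [ 0.4602 -0.3037  0.1589] yawY -90.2 w 0.0617 gf 35.0
[-0.0002 -0.0038  0.1349] [ 0.  -0.  -0.2]
```

```bash
python3 -m pendant '[[[0,-0.003,0.05,0,0,0,0.5],[0,-0.003,0.1,0,0,0,0.5],[0,-0.003,0.125,0,0,0,0.5],[0,-0.003,0.132,0,0,0,0.5],[0,-0.003,0.136,0,0,0,0.5],[0,-0.003,0.138,0,0,0,0.5],[0,-0.003,0.14,0,0,0,0.5],[0,-0.003,0.14,0,0,0,0.5]]]'
```

```text
time_s: 21.5
tool_pos: [0.4604, -0.2973, 0.0195]
tcp_rot: [0.0, 1.0, -0.0, 0.0]
ft_force: [-0.0, -0.4, -1.0]
grip_width: 0.0622
grasp_force: 35.0
```

```bash
python3 -m pendant '[[[0,0,0.0007,0,0,0,0.5],[0,0,0.0007,0,0,0,0.5],[0,0,0.0007,0,0,0,0.76],[0,0,0.0007,0,0,0,0.76],[0,0,-0.03,0,0,0,0.76],[0,0,-0.08,0,0,0,0.76],[0,0,-0.14,0,0,0,0.76],[0,0,-0.14,0,0,0,0.76]]]'
python3 go.py .405 .19 .15 -73
```

```text
time_s: 22.5
tool_pos: [0.4617, -0.2983, 0.1631]
tcp_rot: [0.002, 1.0, -0.0, 0.003]
ft_force: [-0.8, 0.7, -1.1]
grip_width: 0.0724
grasp_force: 0.0
now 22.5 [ 0.4617 -0.2983  0.1631] yawY -90.0 w 0.0724 gf 0.0
[-0.057  -0.4884  0.0104] [  0.3  -0.3 -17. ]
```

```bash
python3 -m pendant '[[[-0.04,-0.36,0,0,0,-17,0.75],[-0.04,-0.36,0,0,0,-17,0.75],[-0.04,-0.36,0,0,0,-17,0.75],[-0.04,-0.36,0,0,0,-17,0.75],[-0.04,-0.36,0,0,0,-17,0.75],[-0.04,-0.36,0,0,0,-17,0.75],[-0.04,-0.36,0,0,0,-17,0.75],[-0.04,-0.36,0,0,0,-17,0.75]]]'
python3 go.py .405 .19 .1 -73
python3 - <<'E'
from h import *
t=ctrl.camera("top");crop(t["img"],200,120,300,120,2.6,"pics/e.png")
E
```

```text
time_s: 23.5
tool_pos: [0.4205, 0.0626, 0.1586]
tcp_rot: [-0.0, 0.989, 0.148, -0.0]
ft_force: [-0.6, 0.4, 1.0]
grip_width: 0.0715
grasp_force: 0.0
now 23.5 [0.4205 0.0626 0.1586] yawY -73.0 w 0.0715 gf 0.0
[ 0.0225 -0.1264  0.0586] [-0.  0.  0.]
```

View pics/e.png

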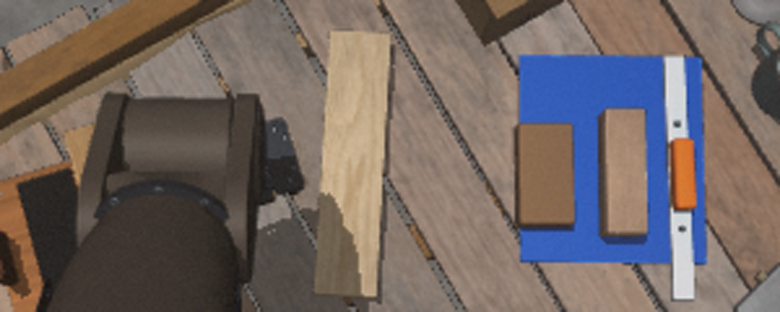

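The mat holds the sanding block (545,175), square block (624,172) and bar (682,175), all flat and side by side. The board is at (353,165). Now the strip. Its gap to the pads is narrow and the pads are 18 mm high, so the fingertips stop at about 21 mm.

```bash
python3 go.py .410 .1915 .08 -73
python3 -m pendant '[[[0.018,-0.130,0,0,0,0,0.75],[0.018,-0.130,0,0,0,0,0.75],[0.018,-0.130,0.03,0,0,0,0.75],[0.018,-0.130,0.058,0,0,0,0.75],[0.018,-0.130,0.078,0,0,0,0.75],[0.018,-0.130,0.078,0,0,0,0.75],[0.018,-0.130,0.078,0,0,0,0.75],[0.018,-0.130,0.078,0,0,0,0.75]]]'
python3 go.py .410 .1915 .021 -73
```

```text
now 23.55 [0.4206 0.0621 0.1587] yawY -73.1 w 0.0715 gf 0.0
[ 0.0276 -0.1269  0.0787] [-0.   0.  -0.1]
time_s: 24.55
tool_pos: [0.4004, 0.1921, 0.0819]
tcp_rot: [-0.0, 0.989, 0.147, 0.001]
ft_force: [-0.8, 0.1, 0.4]
grip_width: 0.0712
grasp_force: 0.0
now 24.55 [0.4004 0.1921 0.0819] yawY -73.1 w 0.0712 gf 0.0
[0.0089 0.0034 0.0609] [-0.  -0.1 -0.1]
```

```bash
python3 -m pendant '[[[0.009,0.003,0.01,0,0,0,0.75],[0.009,0.003,0.03,0,0,0,0.75],[0.009,0.003,0.05,0,0,0,0.75],[0.009,0.003,0.056,0,0,0,0.75],[0.009,0.003,0.06,0,0,0,0.75],[0.009,0.003,0.06,0,0,0,0.75],[0.009,0.003,0.06,0,0,0,0.75],[0.009,0.003,0.06,0,0,0,0.75]]]'
python3 go.py .410 .1915 .021 -73
```

```text
time_s: 25.55
tool_pos: [0.4095, 0.1922, 0.0215]
tcp_rot: [-0.0, 0.989, 0.148, 0.0]
ft_force: [-0.3, -0.6, -0.3]
grip_width: 0.0713
grasp_force: 0.0
now 25.55 [0.4095 0.1922 0.0215] yawY -73.0 w 0.0713 gf 0.0
[0.0003 0.0008 0.0005] [-0. -0. -0.]
```

```bash
python3 -m pendant '[[[0,0,0,0,0,0,0.3],[0,0,0,0,0,0,0.3],[0,0,0,0,0,0,0.3],[0,0,0,0,0,0,0.3],[0,0,-0.005,0,0,0,0.3],[0,0,-0.03,0,0,0,0.3],[0,0,-0.07,0,0,0,0.3],[0,0,-0.11,0,0,0,0.3]]]' 40
python3 go.py .474 -.081 .13 -93.6
python3 - <<'E'
from h import *
t=ctrl.camera("top");s=ctrl.camera("scene")
A=np.hstack([t["img"][130:250,160:360],s["img"][120:240,190:390]]);cv2.imwrite("pics/f.png",cv2.resize(A,None,fx=2,fy=2))
E
```

```text
time_s: 26.55
tool_pos: [0.409, 0.192, 0.1325]
tcp_rot: [0.0, 0.989, 0.148, -0.0]
ft_force: [0.7, -0.0, -1.5]
grip_width: 0.0443
grasp_force: 40.0
now 26.55 [0.409  0.192  0.1325] yawY -73.0 w 0.0443 gf 40.0
[-0.0175  0.2801  0.0025] [ 0.   0.  20.6]
```

View pics/f.png

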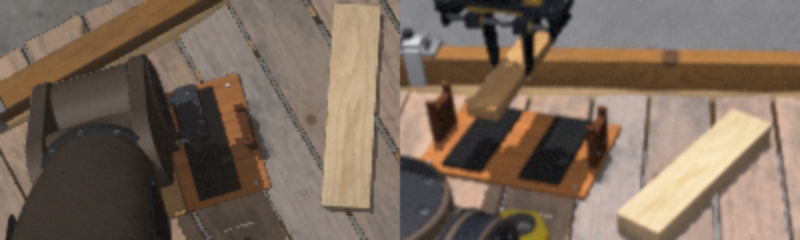

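```bash
python3 -m pendant '[[[-0.018,0.28,0,0,0,20.5,0.3],[-0.018,0.28,0,0,0,20.5,0.3],[-0.018,0.28,0,0,0,20.5,0.3],[-0.018,0.28,0,0,0,20.5,0.3],[-0.018,0.28,0,0,0,20.5,0.3],[-0.018,0.28,0.03,0,0,20.5,0.3],[-0.018,0.28,0.06,0,0,20.5,0.3],[-0.018,0.28,0.06,0,0,20.5,0.3]]]'
python3 go.py .472 -.0807 .0465 -93.5
python3 - <<'E'
from h import *
t=ctrl.camera("top");s=ctrl.camera("scene")
A=np.hstack([cv2.resize(t["img"][120:245,310:390],None,fx=4,fy=4),cv2.resize(s["img"][130:255,280:400],None,fx=4,fy=4)]);cv2.imwrite("pics/g.png",A)
E
```

```text
time_s: 27.65
tool_pos: [0.4725, -0.0807, 0.0692]
tcp_rot: [-0.001, 1.0, -0.031, -0.002]
ft_force: [-0.2, -0.4, -0.6]
grip_width: 0.0444
grasp_force: 40.0
now 27.65 [ 0.4725 -0.0807  0.0692] yawY -93.5 w 0.0444 gf 40.0
[-0.0004  0.0001  0.0227] [-0.1  0.3 -0. ]
```

View pics/g.png

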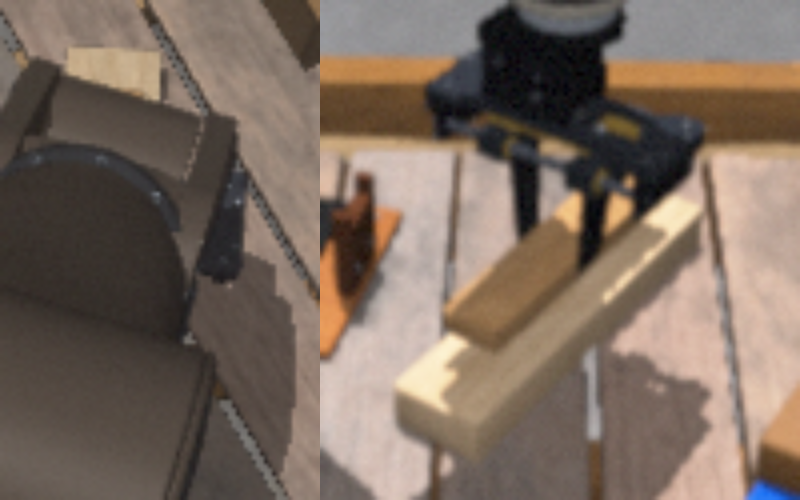

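The strip hangs level over the board, aligned with it. I'll lower it.

```bash
python3 -m pendant '[[[0,0,0.01,0,0,0,0.3],[0,0,0.016,0,0,0,0.3],[0,0,0.02,0,0,0,0.3],[0,0,0.022,0,0,0,0.3],[0,0,0.022,0,0,0,0.3],[0,0,0.022,0,0,0,0.3],[0,0,0.022,0,0,0,0.3],[0,0,0.022,0,0,0,0.3]]]'
```

```text
time_s: 28.75
tool_pos: [0.4738, -0.081, 0.0492]
tcp_rot: [-0.0, 1.0, -0.031, 0.0]
ft_force: [0.1, 0.3, -0.9]
grip_width: 0.0446
grasp_force: 40.0
```

```bash
python3 -m pendant '[[[0,0,0.001,0,0,0,0.3],[0,0,0.002,0,0,0,0.3],[0,0,0.0025,0,0,0,0.3],[0,0,0.0025,0,0,0,0.3],[0,0,0.0025,0,0,0,0.3],[0,0,0.0025,0,0,0,0.3],[0,0,0.0025,0,0,0,0.3],[0,0,0.0025,0,0,0,0.3]]]'
```

```text
time_s: 29.75
tool_pos: [0.4739, -0.081, 0.0466]
tcp_rot: [-0.0, 1.0, -0.031, 0.0]
ft_force: [-0.1, 0.3, -1.4]
grip_width: 0.0447
grasp_force: 40.0
```

```bash
python3 -m pendant '[[[0,0,0.0007,0,0,0,0.3],[0,0,0.0007,0,0,0,0.3],[0,0,0.0007,0,0,0,0.65],[0,0,0.0007,0,0,0,0.65],[0,0,0.0007,0,0,0,0.65],[0,0,-0.03,0,0,0,0.65],[0,0,-0.08,0,0,0,0.76],[0,0,-0.11,0,0,0,0.76]]]'
python3 go.py .4604 -.2975 .16 -90
```

```text
time_s: 30.75
tool_pos: [0.4741, -0.081, 0.1586]
tcp_rot: [0.0, 1.0, -0.031, 0.001]
ft_force: [0.0, -0.2, -0.0]
grip_width: 0.0715
grasp_force: 0.0
now 30.75 [ 0.4741 -0.081   0.1586] yawY -93.5 w 0.0715 gf 0.0
[-0.0003  0.2169 -0.0014] [ 0.  -0.1 -3.5]
```

```bash
python3 -m pendant '[[[0,0.217,0,0,0,-3.5,0.8],[0,0.217,0,0,0,-3.5,0.8],[0,0.217,0,0,0,-3.5,0.8],[0,0.217,0,0,0,-3.5,0.8],[0,0.217,0.03,0,0,-3.5,0.8],[0,0.217,0.07,0,0,-3.5,0.8],[0,0.217,0.07,0,0,-3.5,0.8],[0,0.217,0.07,0,0,-3.5,0.8]]]'
python3 go.py .4604 -.2975 .0185 -90
python3 - <<'E'
from h import *
t=ctrl.camera("top");s=ctrl.camera("scene")
A=np.hstack([cv2.resize(t["img"][120:245,310:390],None,fx=4,fy=4),cv2.resize(s["img"][150:275,285:405],None,fx=4,fy=4)]);cv2.imwrite("pics/i.png",A)
E
```

```text
time_s: 31.75
tool_pos: [0.4609, -0.2978, 0.0876]
tcp_rot: [0.0, 1.0, -0.0, 0.0]
ft_force: [0.3, 0.1, 0.9]
grip_width: 0.0761
grasp_force: 0.0
now 31.75 [ 0.4609 -0.2978  0.0876] yawY -90.0 w 0.0761 gf 0.0
[-0.0005 -0.0003  0.0691] [ 0. -0. -0.]
```

View pics/i.png

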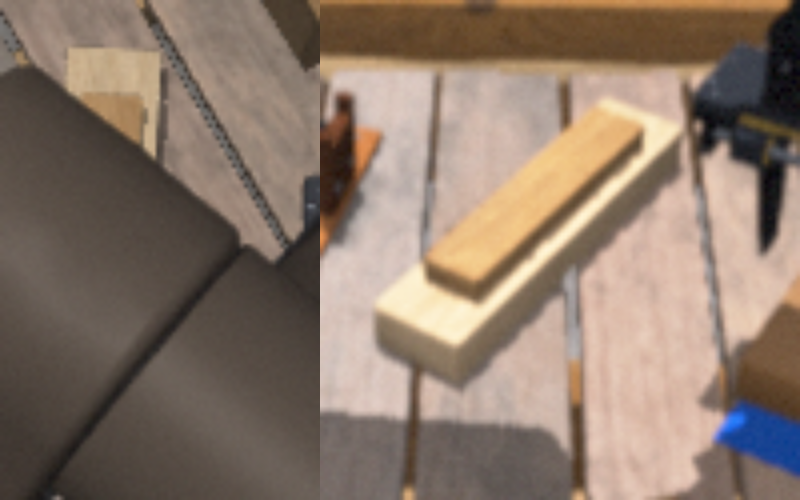

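The strip is lying on the board. I'll check the centring with rays cast onto its top plane at z = 0.055.

```bash
python3 - <<'E'
from h import *
t=ctrl.camera("top");s=ctrl.camera("scene")
f=lambda x,ox,y,oy:((x+.5)/4-.5+ox,(y+.5)/4-.5+oy)
a=[plane(s,f(x-320,285,y,150),.055) for x,y in[(426,264),(480,282),(643,125),(599,104)]]
print(np.round(a,4),np.mean(a,0)); b=[plane(s,f(x-320,285,y,150),.035) for x,y in[(376,315),(464,348),(684,125),(606,97)]]
print(np.round(b,4),np.mean(b,0))
print([plane(t,f(x,310,93,120),.055).round(4) for x in(80,141)],[plane(t,f(x,310,y,120),.035).round(4) for x,y in((68,48),(161,51))])
E
python3 -m pendant '[[[0,0,0.02,0,0,0,0.8],[0,0,0.04,0,0,0,0.8],[0,0,0.06,0,0,0,0.8],[0,0,0.068,0,0,0,0.8],[0,0,0.068,0,0,0,0.8],[0,0,0.068,0,0,0,0.8],[0,0,0.068,0,0,0,0.8],[0,0,0.068,0,0,0,0.8]]]'
```

```text
[[ 0.3624 -0.0568  0.055 ]
 [ 0.3656 -0.097   0.055 ]
 [ 0.5825 -0.1074  0.055 ]
 [ 0.5897 -0.0666  0.055 ]] [ 0.47503606 -0.08194943  0.055     ]
[[ 0.3209 -0.0439  0.035 ]
 [ 0.3243 -0.1101  0.035 ]
 [ 0.6251 -0.1224  0.035 ]
 [ 0.6274 -0.0539  0.035 ]] [ 0.47442505 -0.08258276  0.035     ]
[array([ 0.5874, -0.0649,  0.055 ]), array([ 0.5872, -0.1091,  0.055 ])] [array([ 0.6262, -0.0562,  0.035 ]), array([ 0.6237, -0.1248,  0.035 ])]
time_s: 32.95
tool_pos: [0.4606, -0.2976, 0.019]
tcp_rot: [0.0, 1.0, -0.0, 0.0]
ft_force: [-0.1, 0.7, 0.0]
grip_width: 0.0758
grasp_force: 0.0
```

The strip is centred within about 2 mm. Now I'll put the sanding block back.

```bash
python3 -m pendant '[[[0,0,0,0,0,0,0.5],[0,0,0,0,0,0,0.5],[0,0,0,0,0,0,0.5],[0,0,0,0,0,0,0.5],[0,0,-0.005,0,0,0,0.5],[0,0,-0.04,0,0,0,0.5],[0,0,-0.10,0,0,0,0.5],[0,0,-0.14,0,0,0,0.5]]]' 35
python3 go.py .4185 .131 .16 -73
```

```text
time_s: 33.95
tool_pos: [0.4606, -0.2976, 0.1612]
tcp_rot: [0.0, 1.0, -0.0, 0.001]
ft_force: [1.5, 0.8, -2.0]
grip_width: 0.0617
grasp_force: 35.0
now 33.95 [ 0.4606 -0.2976  0.1612] yawY -90.0 w 0.0617 gf 35.0
[-0.0423 -0.4286  0.0007] [  0.1  -0.1 -17. ]
```

```bash
python3 -m pendant '[[[-0.042,-0.428,0,0,0,-17,0.5],[-0.042,-0.428,0,0,0,-17,0.5],[-0.042,-0.428,0,0,0,-17,0.5],[-0.042,-0.428,0,0,0,-17,0.5],[-0.042,-0.428,0,0,0,-17,0.5],[-0.042,-0.428,0,0,0,-17,0.5],[-0.042,-0.428,0,0,0,-17,0.5],[-0.042,-0.428,0,0,0,-17,0.5]]]'
python3 go.py .4185 .131 .06 -73
```

```text
time_s: 34.95
tool_pos: [0.4179, 0.1334, 0.1589]
tcp_rot: [-0.0, 0.989, 0.15, 0.0]
ft_force: [-0.2, -1.2, -0.6]
grip_width: 0.0616
grasp_force: 35.0
now 34.95 [0.4179 0.1334 0.1589] yawY -72.7 w 0.0616 gf 35.0
[-0.0001  0.0025  0.0989] [-0.  -0.   0.3]
```

```bash
python3 -m pendant '[[[0,0,0.04,0,0,0,0.5],[0,0,0.08,0,0,0,0.5],[0,0,0.10,0,0,0,0.5],[0,0,0.11,0,0,0,0.5],[0,0,0.115,0,0,0,0.5],[0,0,0.12,0,0,0,0.5],[0,0,0.12,0,0,0,0.5],[0,0,0.12,0,0,0,0.5]]]'
python3 go.py .4185 .131 .0345 -73
```

```text
time_s: 35.95
tool_pos: [0.4189, 0.1306, 0.039]
tcp_rot: [-0.0, 0.989, 0.148, 0.0]
ft_force: [-0.1, -0.1, -0.2]
grip_width: 0.0619
grasp_force: 35.0
now 35.95 [0.4189 0.1306 0.039 ] yawY -73.0 w 0.0619 gf 35.0
[-0.0002 -0.0005  0.0045] [ 0. -0. -0.]
```

```bash
python3 -m pendant '[[[0,0,0.002,0,0,0,0.5],[0,0,0.004,0,0,0,0.5],[0,0,0.0045,0,0,0,0.5],[0,0,0.0045,0,0,0,0.5],[0,0,0.0045,0,0,0,0.5],[0,0,0.0045,0,0,0,0.5],[0,0,0.0045,0,0,0,0.5],[0,0,0.0045,0,0,0,0.5]]]'
```

```text
time_s: 36.95
tool_pos: [0.4187, 0.1305, 0.0341]
tcp_rot: [-0.0, 0.989, 0.148, 0.0]
ft_force: [-0.7, 0.2, -1.2]
grip_width: 0.0616
grasp_force: 35.0
```

```bash
python3 -m pendant '[[[0,0,0.0007,0,0,0,0.5],[0,0,0.0007,0,0,0,0.8],[0,0,0.0007,0,0,0,0.8],[0,0,0.0007,0,0,0,0.8],[0,0,-0.03,0,0,0,0.8],[0,0,-0.08,0,0,0,0.8],[0,0,-0.125,0,0,0,0.65],[0,0,-0.125,0,0,0,0.65]]]'
python3 go.py .4608 -.3838 .16 -90
```

```text
time_s: 37.95
tool_pos: [0.4199, 0.1307, 0.1617]
tcp_rot: [-0.0, 0.989, 0.148, 0.003]
ft_force: [0.6, -0.5, -0.8]
grip_width: 0.0639
grasp_force: 0.0
now 37.95 [0.4199 0.1307 0.1617] yawY -73.0 w 0.0639 gf 0.0
[-0.111   0.5041  0.0014] [-0.  -0.3 17. ]
```

```bash
python3 -m pendant '[[[-0.10,0.46,0,0,0,17,0.65],[-0.10,0.46,0,0,0,17,0.65],[-0.10,0.46,0,0,0,17,0.65],[-0.10,0.46,0,0,0,17,0.65],[-0.10,0.46,0,0,0,17,0.65],[-0.10,0.46,0,0,0,17,0.65],[-0.10,0.46,0,0,0,17,0.65],[-0.10,0.46,0,0,0,17,0.65]]]'
python3 go.py .4608 -.3838 .08 -90
```

```text
time_s: 38.95
tool_pos: [0.4567, -0.3414, 0.1573]
tcp_rot: [-0.001, 1.0, -0.001, -0.001]
ft_force: [0.3, 0.2, 1.2]
grip_width: 0.0616
grasp_force: 0.0
now 38.95 [ 0.4567 -0.3414  0.1573] yawY -90.2 w 0.0616 gf 0.0
[0.0043 0.0425 0.0773] [-0.1  0.1 -0.2]
```

```bash
python3 -m pendant '[[[0.004,0.040,0,0,0,0,0.65],[0.004,0.040,0.03,0,0,0,0.65],[0.004,0.040,0.07,0,0,0,0.65],[0.004,0.040,0.077,0,0,0,0.65],[0.004,0.040,0.077,0,0,0,0.65],[0.004,0.040,0.077,0,0,0,0.65],[0.004,0.040,0.077,0,0,0,0.65],[0.004,0.040,0.077,0,0,0,0.65]]]'
python3 go.py .4608 -.3838 .0195 -90
```

```text
time_s: 39.95
tool_pos: [0.4614, -0.3788, 0.0828]
tcp_rot: [0.0, 1.0, -0.0, 0.0]
ft_force: [-0.0, 0.3, -0.6]
grip_width: 0.0619
grasp_force: 0.0
now 39.95 [ 0.4614 -0.3788  0.0828] yawY -90.0 w 0.0619 gf 0.0
[-0.0007  0.0049  0.0633] [ 0. -0. -0.]
```

```bash
python3 -m pendant '[[[0,0.005,0,0,0,0,0.65],[0,0.005,0.02,0,0,0,0.65],[0,0.005,0.04,0,0,0,0.65],[0,0.005,0.055,0,0,0,0.65],[0,0.005,0.063,0,0,0,0.65],[0,0.005,0.063,0,0,0,0.65],[0,0.005,0.063,0,0,0,0.65],[0,0.005,0.063,0,0,0,0.65]]]'
python3 go.py .4608 -.3838 .0197 -90
```

```text
time_s: 40.95
tool_pos: [0.4615, -0.3838, 0.0197]
tcp_rot: [0.0, 1.0, -0.0, 0.0]
ft_force: [-0.0, 0.5, 0.3]
grip_width: 0.0614
grasp_force: 0.0
now 40.95 [ 0.4615 -0.3838  0.0197] yawY -90.0 w 0.0614 gf 0.0
[-0.0007 -0.     -0.    ] [ 0. -0. -0.]
```

```bash
python3 -m pendant '[[[0,0,0,0,0,0,0.3],[0,0,0,0,0,0,0.3],[0,0,0,0,0,0,0.3],[0,0,0,0,0,0,0.3],[0,0,-0.005,0,0,0,0.3],[0,0,-0.04,0,0,0,0.3],[0,0,-0.10,0,0,0,0.3],[0,0,-0.15,0,0,0,0.3]]]' 35
python3 go.py .382 .246 .165 -73
```

```text
time_s: 41.95
tool_pos: [0.4612, -0.3836, 0.1712]
tcp_rot: [0.0, 1.0, -0.0, 0.0]
ft_force: [0.6, -1.1, -1.4]
grip_width: 0.0448
grasp_force: 34.9
now 41.95 [ 0.4612 -0.3836  0.1712] yawY -90.0 w 0.0448 gf 34.9
[-0.0796 -0.6295  0.0061] [  0.  -0. -17.]
```

```bash
python3 -m pendant '[[[-0.05,-0.42,0,0,0,-17,0.3],[-0.05,-0.42,0,0,0,-17,0.3],[-0.05,-0.42,0,0,0,-17,0.3],[-0.05,-0.42,0,0,0,-17,0.3],[-0.05,-0.42,0,0,0,-17,0.3],[-0.05,-0.42,0,0,0,-17,0.3],[-0.05,-0.42,0,0,0,-17,0.3],[-0.05,-0.42,0,0,0,-17,0.3]]]'
python3 go.py .382 .246 .08 -73
```

```text
time_s: 42.95
tool_pos: [0.4107, 0.0388, 0.1694]
tcp_rot: [-0.0, 0.989, 0.15, 0.0]
ft_force: [0.1, -1.2, -0.6]
grip_width: 0.0448
grasp_force: 34.9
now 42.95 [0.4107 0.0388 0.1694] yawY -72.8 w 0.0448 gf 34.9
[ 0.0339 -0.2064  0.0894] [-0.  -0.   0.2]
```

```bash
python3 -m pendant '[[[0.034,-0.207,0,0,0,0,0.3],[0.034,-0.207,0,0,0,0,0.3],[0.034,-0.207,0,0,0,0,0.3],[0.034,-0.207,0,0,0,0,0.3],[0.034,-0.207,0.04,0,0,0,0.3],[0.034,-0.207,0.089,0,0,0,0.3],[0.034,-0.207,0.089,0,0,0,0.3],[0.034,-0.207,0.089,0,0,0,0.3]]]'
python3 go.py .382 .246 .0352 -73
```

```text
time_s: 43.95
tool_pos: [0.3845, 0.2441, 0.0813]
tcp_rot: [-0.0, 0.989, 0.147, 0.0]
ft_force: [1.3, -0.6, -1.0]
grip_width: 0.0446
grasp_force: 34.9
now 43.95 [0.3845 0.2441 0.0813] yawY -73.1 w 0.0446 gf 34.9
[-0.0019 -0.0026  0.0461] [-0.  -0.1 -0.1]
```

```bash
python3 -m pendant '[[[-0.002,-0.002,0.02,0,0,0,0.3],[-0.002,-0.002,0.03,0,0,0,0.3],[-0.002,-0.002,0.038,0,0,0,0.3],[-0.002,-0.002,0.043,0,0,0,0.3],[-0.002,-0.002,0.046,0,0,0,0.3],[-0.002,-0.002,0.046,0,0,0,0.3],[-0.002,-0.002,0.046,0,0,0,0.3],[-0.002,-0.002,0.046,0,0,0,0.3]]]'
```

```text
time_s: 44.95
tool_pos: [0.3812, 0.2456, 0.0342]
tcp_rot: [-0.0, 0.989, 0.148, 0.0]
ft_force: [0.7, -0.0, -2.4]
grip_width: 0.0448
grasp_force: 34.9
```

```bash
python3 -m pendant '[[[0,0,0.0007,0,0,0,0.3],[0,0,0.0007,0,0,0,0.62],[0,0,0.0007,0,0,0,0.62],[0,0,0.0007,0,0,0,0.62],[0,0,-0.03,0,0,0,0.62],[0,0,-0.08,0,0,0,0.62],[0,0,-0.125,0,0,0,0.6],[0,0,-0.125,0,0,0,0.6]]]'
python3 go.py .4616 -.4516 .16 -90
```

```text
time_s: 45.95
tool_pos: [0.3822, 0.2461, 0.1617]
tcp_rot: [-0.001, 0.989, 0.148, 0.003]
ft_force: [0.1, 0.6, -0.5]
grip_width: 0.0569
grasp_force: 0.0
now 45.95 [0.3822 0.2461 0.1617] yawY -73.0 w 0.0569 gf 0.0
[-1.277e-01  6.905e-01  4.000e-04] [-0.1 -0.3 17. ]
```

```bash
python3 -m pendant '[[[-0.075,0.42,0,0,0,17,0.6],[-0.075,0.42,0,0,0,17,0.6],[-0.075,0.42,0,0,0,17,0.6],[-0.075,0.42,0,0,0,17,0.6],[-0.075,0.42,0,0,0,17,0.6],[-0.075,0.42,0,0,0,17,0.6],[-0.075,0.42,0,0,0,17,0.6],[-0.075,0.42,0,0,0,17,0.6]]]'
python3 go.py .4616 -.4516 .07 -90
python3 - <<'E'
from h import *
t=ctrl.camera("top");crop(t["img"],180,155,130,100,6,"pics/j.png")
E
```

```text
time_s: 46.95
tool_pos: [0.4318, -0.1807, 0.1577]
tcp_rot: [-0.0, 1.0, -0.002, -0.001]
ft_force: [0.2, -0.1, -0.3]
grip_width: 0.0573
grasp_force: 0.0
now 46.95 [ 0.4318 -0.1807  0.1577] yawY -90.3 w 0.0573 gf 0.0
[0.0312 0.2708 0.0875] [-0.   0.1 -0.3]
```

View pics/j.png

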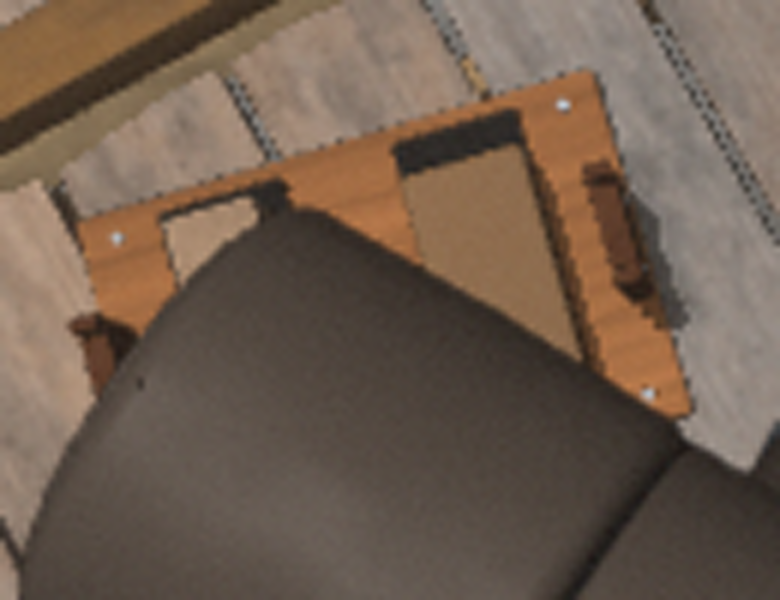

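Both blocks stand within about a crop pixel (0.5 mm) of their starting corners: sanding far edge (402,178)-(522,148), square (167,222)-(252,198). Now I'll fetch the bar.

```bash
python3 -m pendant '[[[0.031,0.27,0,0,0,0,0.6],[0.031,0.27,0,0,0,0,0.6],[0.031,0.27,0,0,0,0,0.6],[0.031,0.27,0,0,0,0,0.6],[0.031,0.27,0.04,0,0,0,0.6],[0.031,0.27,0.087,0,0,0,0.6],[0.031,0.27,0.087,0,0,0,0.6],[0.031,0.27,0.087,0,0,0,0.6]]]'
python3 go.py .4616 -.4516 .007 -90
```

```text
time_s: 48.0
tool_pos: [0.4637, -0.4474, 0.0733]
tcp_rot: [0.0, 1.0, 0.0, 0.0]
ft_force: [-0.2, -1.1, 0.2]
grip_width: 0.0569
grasp_force: 0.0
now 48.0 [ 0.4637 -0.4474  0.0733] yawY -90.0 w 0.0569 gf 0.0
[-0.0021  0.0042  0.0663] [ 0. -0.  0.]
```

```bash
python3 -m pendant '[[[-0.002,0.004,0.02,0,0,0.2,0.6],[-0.002,0.004,0.04,0,0,0.2,0.6],[-0.002,0.004,0.055,0,0,0.2,0.6],[-0.002,0.004,0.065,0,0,0.2,0.6],[-0.002,0.004,0.066,0,0,0.2,0.6],[-0.002,0.004,0.066,0,0,0.2,0.6],[-0.002,0.004,0.066,0,0,0.2,0.6],[-0.002,0.004,0.066,0,0,0.2,0.6]]]'
```

```text
time_s: 49.0
tool_pos: [0.4609, -0.4522, 0.0065]
tcp_rot: [0.0, 1.0, -0.002, 0.0]
ft_force: [0.3, 0.1, -0.1]
grip_width: 0.0568
grasp_force: 0.0
```

```bash
python3 -m pendant '[[[0,0,0,0,0,0,0.1],[0,0,0,0,0,0,0.1],[0,0,0,0,0,0,0.1],[0,0,0,0,0,0,0.1],[0,0,-0.005,0,0,0,0.1],[0,0,-0.05,0,0,0,0.1],[0,0,-0.11,0,0,0,0.1],[0,0,-0.17,0,0,0,0.1]]]' 30
python3 go.py .4030 .1875 .19 17
```

```text
time_s: 50.0
tool_pos: [0.4605, -0.4518, 0.178]
tcp_rot: [-0.0, 1.0, -0.002, -0.0]
ft_force: [0.5, -0.8, -1.0]
grip_width: 0.0237
grasp_force: 30.0
now 50.0 [ 0.4605 -0.4518  0.178 ] yawY -90.2 w 0.0237 gf 30.0
[-0.0602 -0.639  -0.0117] [  -0.    -0.  -107.2]
```

```bash
python3 -m pendant '[[[-0.04,-0.42,-0.015,0,0,-70,0.1],[-0.04,-0.42,-0.015,0,0,-70,0.1],[-0.04,-0.42,-0.015,0,0,-70,0.1],[-0.04,-0.42,-0.015,0,0,-70,0.1],[-0.04,-0.42,-0.015,0,0,-70,0.1],[-0.04,-0.42,-0.015,0,0,-70,0.1],[-0.04,-0.42,-0.015,0,0,-70,0.1],[-0.04,-0.42,-0.015,0,0,-70,0.1]]]'
python3 go.py .4030 .1875 .14 17
```

```text
time_s: 51.0
tool_pos: [0.4219, -0.0295, 0.1917]
tcp_rot: [0.0, 0.819, 0.574, 0.0]
ft_force: [0.8, -0.2, -1.8]
grip_width: 0.0238
grasp_force: 30.0
now 51.0 [ 0.4219 -0.0295  0.1917] yawY -19.9 w 0.0238 gf 30.0
[ 0.1975 -0.0918  0.0517] [  0.   -0.  -36.9]
```

```bash
python3 -m pendant '[[[0.1975,-0.092,0,0,0,-37,0.1],[0.1975,-0.092,0,0,0,-37,0.1],[0.1975,-0.092,0,0,0,-37,0.1],[0.1975,-0.092,0,0,0,-37,0.1],[0.1975,-0.092,0.02,0,0,-37,0.1],[0.1975,-0.092,0.05,0,0,-37,0.1],[0.1975,-0.092,0.07,0,0,-37,0.1],[0.1975,-0.092,0.07,0,0,-37,0.1]]]'
python3 go.py .4030 .1875 .075 17
```

```text
time_s: 52.0
tool_pos: [0.4044, 0.1845, 0.1203]
tcp_rot: [-0.001, 0.597, 0.802, -0.001]
ft_force: [-0.0, -0.3, -1.9]
grip_width: 0.0237
grasp_force: 30.0
now 52.0 [0.4044 0.1845 0.1203] yawY 16.7 w 0.0237 gf 30.0
[ 0.0033 -0.0004  0.0453] [-0.1 -0.  -0.3]
```

```bash
python3 -m pendant '[[[0.001,0,0,0,0,0,0.1],[0.001,0,0.01,0,0,0,0.1],[0.001,0,0.02,0,0,0,0.1],[0.001,0,0.03,0,0,0,0.1],[0.001,0,0.038,0,0,0,0.1],[0.001,0,0.038,0,0,0,0.1],[0.001,0,0.038,0,0,0,0.1],[0.001,0,0.038,0,0,0,0.1]]]'
python3 go.py .4028 .1875 .0735 17
```

```text
time_s: 53.0
tool_pos: [0.4043, 0.1863, 0.0834]
tcp_rot: [0.0, 0.596, 0.803, 0.0]
ft_force: [-0.3, -0.5, -2.1]
grip_width: 0.0239
grasp_force: 30.0
now 53.0 [0.4043 0.1863 0.0834] yawY 16.8 w 0.0239 gf 30.0
[ 0.0016 -0.0011  0.0099] [ 0.  -0.  -0.2]
```

```bash
python3 -m pendant '[[[0.0015,-0.001,0.003,0,0,-0.2,0.1],[0.0015,-0.001,0.006,0,0,-0.2,0.1],[0.0015,-0.001,0.008,0,0,-0.2,0.1],[0.0015,-0.001,0.009,0,0,-0.2,0.1],[0.0015,-0.001,0.0095,0,0,-0.2,0.1],[0.0015,-0.001,0.0095,0,0,-0.2,0.1],[0.0015,-0.001,0.0095,0,0,-0.2,0.1],[0.0015,-0.001,0.0095,0,0,-0.2,0.1]]]'
python3 go.py .4028 .1875 .0735 17
```

```text
time_s: 54.0
tool_pos: [0.4028, 0.1874, 0.0737]
tcp_rot: [0.0, 0.595, 0.804, 0.0]
ft_force: [-0.1, -0.2, -0.4]
grip_width: 0.0239
grasp_force: 30.0
now 54.0 [0.4028 0.1874 0.0737] yawY 17.0 w 0.0239 gf 30.0
[0.0001 0.     0.0002] [ 0. -0. -0.]
```

The posts have taken the bar's weight. I'll release it and back off.

```bash
python3 -m pendant '[[[0,0,0,0,0,0,0.5],[0,0,0,0,0,0,0.5],[0,0,0,0,0,0,0.5],[0,0,-0.02,0,0,0,0.5],[0,0,-0.06,0,0,0,0.5],[0,0,-0.12,0,0,0,0.5],[0,0,-0.17,0,0,0,0.5],[0,0,-0.17,0,0,0,0.5]]]'
python3 go.py .46 -.3 .25 -30
```

```text
time_s: 55.0
tool_pos: [0.4039, 0.1877, 0.2468]
tcp_rot: [0.002, 0.595, 0.804, 0.003]
ft_force: [-0.3, 0.5, 0.2]
grip_width: 0.0476
grasp_force: 0.0
now 55.0 [0.4039 0.1877 0.2468] yawY 17.0 w 0.0476 gf 0.0
[-0.4829 -0.0887 -0.0039] [ 0.4 -0.2 47. ]
```

```bash
python3 -m pendant '[[[-0.48,-0.09,0,0,0,47,0.5],[-0.48,-0.09,0,0,0,47,0.5],[-0.48,-0.09,0,0,0,47,0.5],[-0.48,-0.09,0,0,0,47,0.5],[-0.48,-0.09,0,0,0,47,0.5],[-0.48,-0.09,0,0,0,47,0.5],[-0.48,-0.09,0,0,0,47,0.5],[-0.48,-0.09,0,0,0,47,0.5]]]'
python3 - <<'E'
from h import *
t=ctrl.camera("top");s=ctrl.camera("scene")
A=np.hstack([cv2.resize(t["img"][150:255,180:310],None,fx=3,fy=3),cv2.resize(s["img"][150:255,195:325],None,fx=3,fy=3)]);cv2.imwrite("pics/k.png",A)
r=rect(mask(t["img"],(5,190,150),(15,255,255),(215,190,50,30)));print(r,plane(t,r[0],.104))
E
```

```text
time_s: 56.0
tool_pos: [0.4563, -0.3003, 0.2421]
tcp_rot: [-0.001, 0.866, 0.499, -0.0]
ft_force: [0.6, -1.5, -0.8]
grip_width: 0.0476
grasp_force: 0.0
((235.45001220703125, 204.84999084472656), (7.589465141296387, 22.452171325683594), 71.56504821777344) [0.4013344 0.1954794 0.104    ]
```

View pics/k.png

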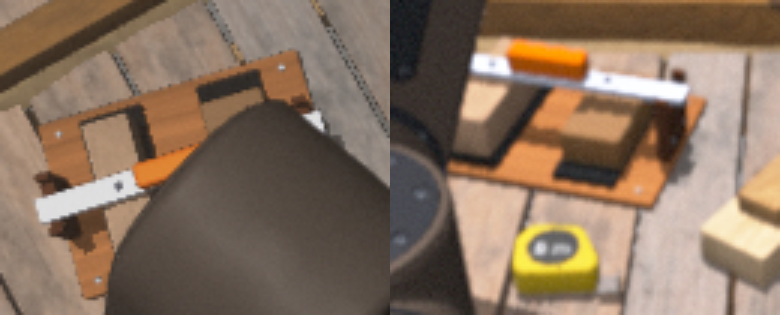

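The bar is back in both notches. Its left end is at top-view pixel (192.5, 216.5), the same as at the start. The handle is partly hidden by the arm, so the mask centre doesn't count. Nothing is being touched, so I'll hand in.

```bash
python3 -c "
from workcell import ctrl
print(ctrl.finish_job())"
```

```text
the job is handed in; nothing more can be done
None
```

The job is handed in at about 56 s: the strip lies on the pine board, centred within about 2 mm, and both blocks and the keeper bar are back in the rack where they started, as far as the last pictures show; the hand-in call returned no verdict.

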